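# Pull the mortise plug

### The arm

A 6-joint arm with a two-finger parallel gripper is mounted at the origin on the work surface. World frame = base frame: x ahead of the robot, y to its left, z up, the work surface at z = 0. Lengths are in m, angles in degrees, forces in N, time in s.
With the tool pointing down it reaches from about 0.375 to 0.975 m from the base axis. Payload 3.8 kg.
Tool frame: the origin (TCP) lies on the centre line of the jaws, within the pads' length; the fingertips stand 17 mm ahead of it and the grasp point (between the pads) lies 2 mm behind it; z points along the fingers, x is the direction in which the jaws open and shut, and the axes are right-handed (so a half turn about z gives the same grasp; the last joint's range is limited). The gripper opens to 88 mm and grips with 3 to 60 N. Pads are 18 mm wide; open, the fingers measure 123 mm over their backs; the gripper's body (75 mm by 187 mm) begins 45 mm behind the grasp point.
Start: joints at [-66.285, 15.12, 91.902, -0, 72.978, -2.114], TCP at [0.294, -0.608, 0.256] pointing down, gripper open.
Joint ranges: [-150.88, 150.88], [-54.13, 125.18], [17.81, 147.31], [-75.09, 255.09], [0, 152.58], [-146.25, 146.25]. Speed limits (degrees/s): [147.25, 147.25, 180, 180, 180, 180].

### API

Orientations are given as [roll, pitch, yaw] about the fixed x, y, z axes, in that order (R = Rz(yaw) Ry(pitch) Rx(roll)).
In Python, from rig import robot gives the robot as it stands. The module is installed in compiled form; this text tells all that it offers.
- The arm moves only by the tool carry_out, never from a script. Its argument "rows" is a list of rows, each an object with "jaw": the opening, from -1 (shut) to 1 (fully open); "delta_pos": the shift along the tool's x, y, z in cm, a list of three; "rotation": the turn, a rotation vector about the tool's x, y, z in units of 5 degrees (1.0 is 5 degrees), a list of three. A call has 1 to 20 rows; each row is the pose to reach, as a shift and turn from the pose commanded when the call began, along the tool's axes at that moment; what a row does not reach only later rows make up. A row lasts 1/10 s, in which the tool goes at most 50 mm and 8.59 degrees, less where a joint would pass 70% of its speed; a pose out of reach is approached as far as the arm can. A call with a gripper value outside its range is refused whole. The fingers move at their own pace and stop on an object; "force" is the grip in N (left out, the last holds). Time passes only in rows, so rows that repeat a pose let the fingers close. It gives the time, the measured TCP pose, the force and the opening at its end, in the units of the state.
- robot.get_state(): the state, without advancing time (a new reading comes with each control period).
- robot.capture(name): name is "scene" or "top"; returns a dict with "color" (400x640x3 uint8, red, green, blue), "mtx" (3x3 intrinsics, pixels), "xyz" and "rotation" of the camera in the world. Camera axes: x right, y down, z forward; pixel columns grow to the right and rows downward; lengths in m; the calibration is good to about 2 mm. A picture is of the moment at which its call begins. There is no depth.
- robot.close_job(): hands the job in, once; it reports no verdict.
The state is a dict: "time": time; "joints": joint angles; "dq": joint speeds; "tau": joint torques, N m; "ee_pos": TCP position; "tool_rot": TCP orientation; "ft_force": force on the tool from outside, world axes, zero at the start; "torque": the same for the moment, N m; "grip_width": finger opening in m.
Only numpy, scipy, OpenCV 4.12 (cv2) and the standard library are available. Lean on these libraries where they do the work, as an engineer would, in place of code of your own. Each camera call takes 0.05 s, during which the arm holds its last target.

### The job

Take the T-handled puller out of its stand, put its foot down through the slot of the slotted plug in the timber, give it a quarter turn clockwise (seen from above) so that it locks, and draw the plug straight up out of its mortise. Stand the plug upright in the middle of the bare wooden board with the puller still in it, and let go. Leave the blank plug in the timber.

Things in the scene. Friction and masses are not known exactly. Their poses are not given: they have to be found in the camera images.
- puller_grip (a point): Centre of the puller's wooden handle bar: 100 mm long (x), 24 wide (y), 24 high. A 12 mm metal stem runs down from it to a metal foot bar, 46 long (x, parallel to the handle), 12 wide, 8 high; its underside is 122 mm below this point. z is up. About 0.16 kg, loose, upright, foot in the 30 mm deep pocket of a fixed dark wood stand (100 x 70 x 45 mm): lift it 35 mm or more to free it.
- plug_slot (a point): Slotted plug: middle of its slot, level with its top. Loose, 0.35 kg, wood, 80 x 80 mm, 50 high, z up. Slot 60 mm long (x) x 24 wide in an 8 mm steel plate; below, a chamber 60 x 60 x 20 mm, floor 28 mm under the top. The foot is free to turn with the handle's centre 94 to 106 mm above this point; pins let it turn from along the slot only clockwise (from above), 90 degrees (20 more to the stop).
- blank_top (a point): Centre of the top of the blank plug: 80 x 80 mm, 50 high, closed steel plate, no slot; z up. Both plugs sit loose and flush, 1.5 mm play all round, in two 50 mm deep square mortises 136 mm apart in a fixed timber 290 x 135 mm, 60 high; which is in which varies. They cannot turn there; only weight and rubbing hold them.
- board_top (a point): Centre of the top face of the fixed bare wooden board, 200 x 200 mm, 12 mm thick, flat on the bench on the far side of the timber from the puller's stand (left or right varies). z is up.

How it is judged (in metres and radians):
On the way, in this order (a step that is already met when the one before it is completed fails the run):
1. the puller's foot is in the plug's chamber and turned crosswise to the slot (at least 60 degrees), the plug still in its mortise (z of puller_grip in the frame of plug_slot between 0.085 and 0.112 m and horizontal distance between puller_grip and plug_slot below 0.03 m and angle between the x axis of puller_grip and the x axis of plug_slot, either way round above 1.05 rad and height (world z) of plug_slot below 0.075 m), for 0.2 s.
2. the plug, hanging on the puller, is clear above the timber (height (world z) of plug_slot above 0.112 m and z of puller_grip in the frame of plug_slot between 0.085 and 0.115 m and horizontal distance between puller_grip and plug_slot below 0.03 m), for 0.2 s.
At the end, for the whole second after the job is handed in: The slotted plug stands upright (within 8 degrees) on the board, its centre within 55 mm of the board's centre, the puller's foot still inside it, both released and at rest; the blank plug is within 20 mm of where it was (horizontal distance between plug_slot and board_top below 0.055 m and height (world z) of plug_slot between 0.055 and 0.07 m and angle between plug_slot's own z axis and vertical below 0.15 rad and z of puller_grip in the frame of plug_slot between 0.075 and 0.115 m and distance of blank_top from where it was at the start of the episode below 0.02 m and linear speed of each of plug, puller below 0.03 m/s); the robot touches nothing.
It fails at once if the slotted plug is tipped by more than 25 degrees (angle between plug_slot's own z axis and vertical above 0.44 rad).
It fails at once if the blank plug is pulled out or shifted by more than 20 mm (distance of blank_top from where it was at the start of the episode above 0.02 m).
It also fails if it takes over 51 s, if anything falls off the work surface, if the arm or the gripper's body presses on something with over 40 N, if the wrist force passes 120 N, or if a joint passes its speed limit or range.

## Working session

There is one attempt and no reset: what is moved stays moved. The work goes in short steps, Python scripts to look and compute and a tool call to move; the robot and the scene stay as the last step left them, time stands still between calls to the robot, and variables do not carry over. Pictures are saved under pics/ and viewed, and the job is handed in when it is done.

Besides the shell and the picture viewer there is one more tool, called after "Call:" by a JSON object that holds its "method" and its "body". carry_out: Moves the arm, as the interface text tells. Its arguments: {"type":"object","properties":{"rows":{"type":"array","items":{"type":"object","properties":{"jaw":{"type":"number"},"delta_pos":{"type":"array","items":{"type":"number"}},"rotation":{"type":"array","items":{"type":"number"}}}}},"force":{"type":"number"}},"required":["rows"]}

```bash
mkdir -p pics
python3 - <<'E'
from rig import robot
import cv2,numpy as np
s=robot.get_state(); print({k:np.round(v,4).tolist() for k,v in s.items()})
for n in("scene","top"):
    c=robot.capture(n); cv2.imwrite(f"pics/{n}0.png",c["color"][:,:,::-1])
    print(n,c["mtx"],c["xyz"],c["rotation"])
    np.savez(f"{n}0.npz",**c)
E
```

```text
{'time': 0.0, 'joints': [-66.2859, 15.168, 91.9784, -0.0001, 72.9777, -2.1133], 'dq': [0.0819, -0.0106, -0.0819, -0.1482, -0.0416, -0.001], 'tau': [-0.0003, -50.2106, -35.6874, 0.0729, 0.0296, -0.0002], 'ee_pos': [0.2938, -0.607, 0.2544], 'tool_rot': [-179.9955, 0.124, -64.1726], 'ft_force': [0.0098, -0.0748, -0.6789], 'torque': [-0.0151, -0.0008, 0.0245], 'grip_width': 0.088}
scene [[512.88238311   0.         320.01260174]
 [  0.         512.88238311 198.30705903]
 [  0.           0.           1.        ]] [ 1.22030949 -0.16504168  1.21926528] [-149.50849209   -0.33732533   77.55772081]
top [[505.577389    0.        319.6083934]
 [  0.        505.577389  196.2501076]
 [  0.          0.          1.       ]] [ 0.48501683 -0.01104272  1.24299829] [-175.87596362    0.31583967  -91.38482992]
```

View pics/scene0.png

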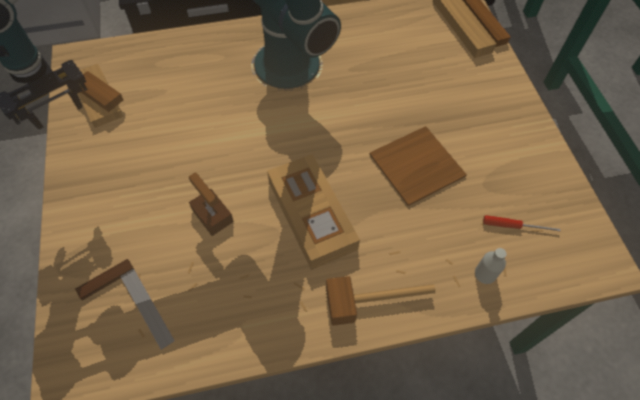

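View pics/top0.png

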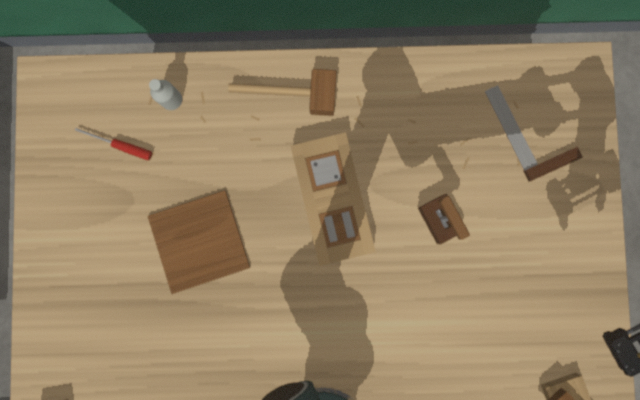

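```bash
cat > h.py <<'E'
import cv2,numpy as np
from scipy.spatial.transform import Rotation as R
from scipy.optimize import least_squares
def load(f): 
    return dict(np.load(f))
def Rm(c): return R.from_euler('xyz',c["rotation"],degrees=True).as_matrix()
def px2w(c,u,v,z):
    d=Rm(c)@np.linalg.inv(c["mtx"])@np.array([u,v,1.]); o=np.array(c["xyz"])
    return o+d*(z-o[2])/d[2]
def w2px(c,p):
    q=c["mtx"]@(Rm(c).T@(np.asarray(p)-c["xyz"])); return q[:2]/q[2]
def crop(c,x,y,w,h,s,f):
    cv2.imwrite(f,cv2.resize(c["color"][y:y+h,x:x+w,::-1],None,fx=s,fy=s,interpolation=cv2.INTER_CUBIC))
E
python3 - <<'E'
from h import *
t=load("top0.npz");s=load("scene0.npz")
crop(t,285,125,100,75*2,4,"pics/t_timber.png")
crop(t,405,180,80,75,8,"pics/t_pull.png")
crop(s,255,150,110,120,5,"pics/s_timber.png")
crop(s,175,165,70,75,8,"pics/s_pull.png")
E
```

```text
(no output)
```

View pics/t_timber.png

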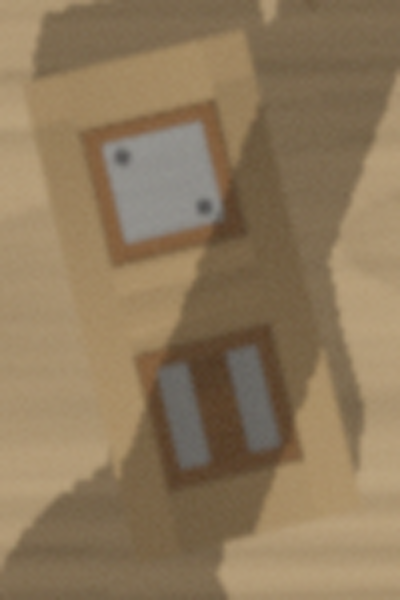

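View pics/t_pull.png

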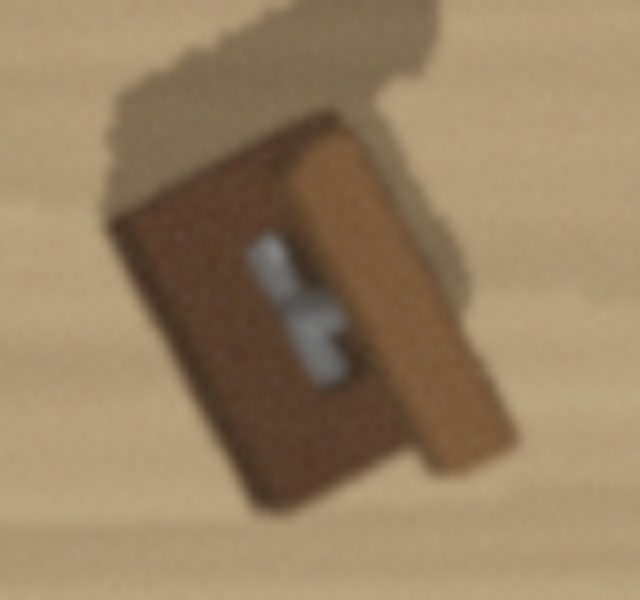

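View pics/s_timber.png

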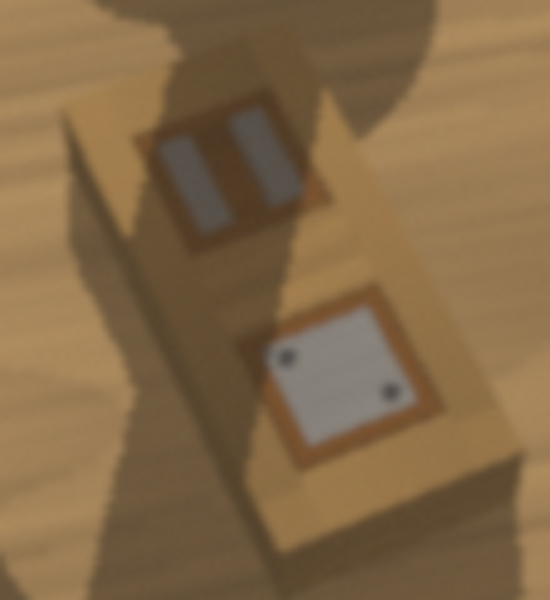

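View pics/s_pull.png

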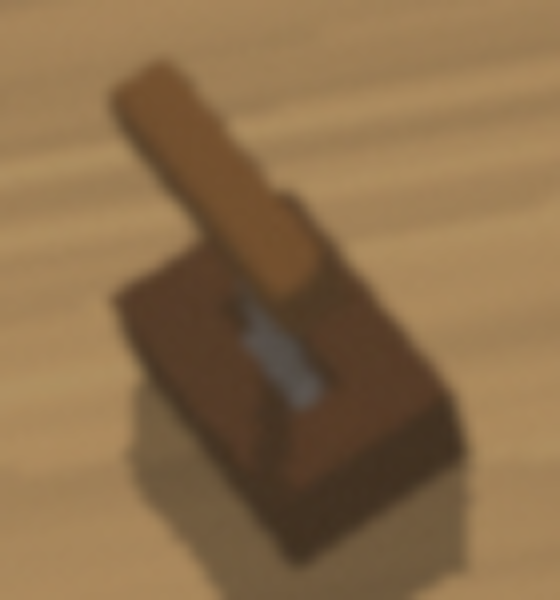

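```bash
cat >> h.py <<'E'
def cc(c,pts,x0,y0,s,z):
    return np.array([px2w(c,x0+(X+.5)/s-.5,y0+(Y+.5)/s-.5,z) for X,Y in pts])
E
python3 - <<'E'
from h import *
np.set_printoptions(precision=4,suppress=True)
t=load("top0.npz");s=load("scene0.npz")
def rep(n,P):
    e=np.diff(np.vstack([P,P[:1]]),axis=0)
    print(n,P.mean(0)[:2],"len",np.linalg.norm(e,axis=1),"yaw",np.degrees(np.arctan2(e[:,1],e[:,0])))
rep("slot top",cc(t,[(137,355),(268,324),(301,460),(172,490)],285,125,4,.06))
rep("slot sc",cc(s,[(135,137),(268,90),(331,203),(194,257)],255,150,5,.06))
rep("blank top",cc(t,[(82,132),(214,100),(246,234),(114,266)],285,125,4,.06))
rep("blank sc",cc(s,[(238,344),(380,287),(443,410),(303,468)],255,150,5,.06))
rep("board top",cc(t,[(150,215),(225,190),(249,267),(173,292)],0,0,1,.012))
rep("board sc",cc(s,[(370,155),(427,127),(466,174),(409,204)],0,0,1,.012))
rep("stand top",cc(t,[(112,220),(335,112),(420,450),(265,512)],405,180,8,.045))
rep("foot top",cc(t,[(248,247),(282,235),(350,372),(318,388)],405,180,8,.023))
rep("handle top",cc(t,[(298,165),(345,128),(520,435),(445,475)],405,180,8,.149))
rep("handle sc",cc(s,[(112,90),(165,62),(322,240),(275,300)],175,165,8,.149))
E
```

```text
slot top [ 0.4987 -0.0513] len [0.0788 0.0816 0.0772 0.0812] yaw [ -78.0806 -168.0142  101.6546   13.1527]
slot sc [ 0.5005 -0.0512] len [0.0775 0.0796 0.079  0.0818] yaw [ 100.8848   13.0119  -77.4976 -168.1261]
blank top [ 0.6313 -0.0222] len [0.0802 0.0816 0.0798 0.0815] yaw [ -77.6911 -168.2213  102.2631   12.0529]
blank sc [ 0.6332 -0.0212] len [0.0806 0.0778 0.0777 0.0777] yaw [ 102.3675   11.1146  -77.691  -166.7841]
board top [0.4727 0.2885] len [0.1923 0.1965 0.1924 0.1952] yaw [ -72.8542 -163.4142  106.7589   16.5381]
board sc [0.4763 0.292 ] len [0.2029 0.1907 0.1956 0.1895] yaw [ 107.9434   16.4975  -72.3828 -161.3001]
stand top [ 0.5084 -0.2896] len [0.0739 0.1026 0.0494 0.0966] yaw [ -65.6618 -168.3043  110.2347   25.5791]
foot top [ 0.5125 -0.2998] len [0.0109 0.0457 0.0108 0.047 ] yaw [ -72.0287 -155.8285  114.9629   24.2106]
handle top [ 0.5117 -0.2977] len [0.0163 0.0946 0.023  0.0919] yaw [ -53.472  -152.6005  116.3935   23.089 ]
handle sc [ 0.5105 -0.299 ] len [0.0184 0.0851 0.0242 0.0953] yaw [ 112.1823   28.328   -41.9566 -154.3967]
```

```bash
cat > ov.py <<'E'
from h import *
def box(c,img,x0,y0,s,ctr,yaw,dims,zlo,zhi,col):
    a=np.radians(yaw);Rz=np.array([[np.cos(a),-np.sin(a)],[np.sin(a),np.cos(a)]])
    pp={}
    for z in(zlo,zhi):
        q=[]
        for sx,sy in((1,1),(1,-1),(-1,-1),(-1,1)):
            xy=Rz@np.array([sx*dims[0]/2,sy*dims[1]/2])+ctr
            u=w2px(c,[*xy,z]); q.append([(u[0]-x0+.5)*s-.5,(u[1]-y0+.5)*s-.5])
        pp[z]=np.round(q).astype(np.int32); cv2.polylines(img,[pp[z]],True,col,1)
    for i in range(4): cv2.line(img,tuple(map(int,pp[zlo][i])),tuple(map(int,pp[zhi][i])),col,1)
E
cat > o1.py <<'E'
from ov import *
for f,n,x0,y0 in(("top0.npz","t",405,180),("scene0.npz","s",175,165)):
    c=load(f); im=cv2.resize(c["color"][y0:y0+75,x0:x0+80,::-1],None,fx=8,fy=8,interpolation=cv2.INTER_CUBIC)
    box(c,im,x0,y0,8,[.512,-.299],25.,(.1,.024),.125,.149,(0,255,0))
    box(c,im,x0,y0,8,[.512,-.299],25.,(.046,.012),.015,.023,(0,0,255))
    cv2.imwrite(f"pics/ov_{n}.png",im)
E
python3 o1.py
```

```text
(no output)
```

View pics/ov_t.png

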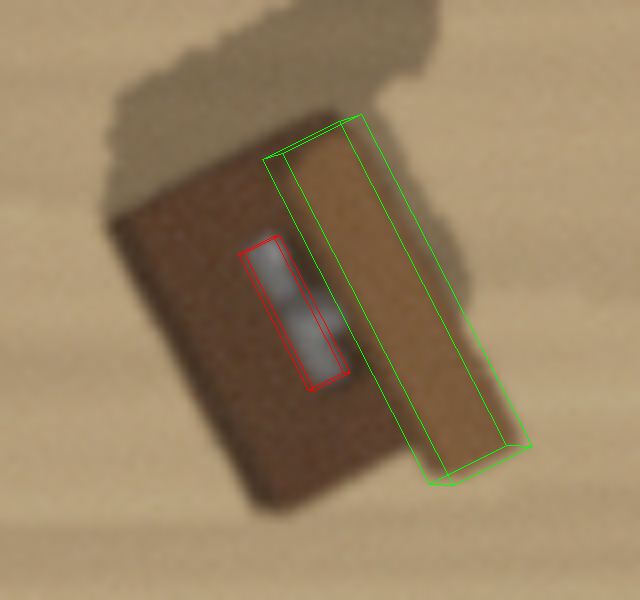

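View pics/ov_s.png

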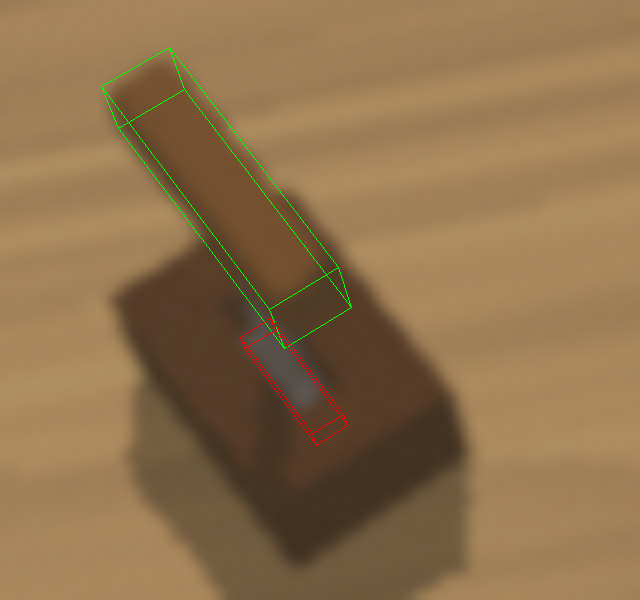

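```bash
cat >> h.py <<'E'
def go(cur,curyaw,tgt,tgtyaw):
    "delta in tool axes (cm) and yaw rot (units of 5 deg about tool z), tool down"
    Rc=R.from_euler('xyz',[180,0,curyaw],degrees=True)
    d=Rc.inv().apply(np.array(tgt)-np.array(cur))*100
    r=(Rc.inv()*R.from_euler('xyz',[180,0,tgtyaw],degrees=True)).as_rotvec(degrees=True)/5
    print("delta_cm",np.round(d,2),"rot",np.round(r,3))
E
python3 -c "
from h import *
go([.294,-.608,.256],-64.17,[.511,-.299,.226],-65)
go([.294,-.608,.256],-64.17,[.511,-.299,.136],-65)"
```

```text
delta_cm [-18.36 -33.     3.  ] rot [ 0.    -0.     0.166]
delta_cm [-18.36 -33.    12.  ] rot [ 0.    -0.     0.166]
```

Call:
{"method": "carry_out", "body": {"rows": [{"delta_pos": [-1, -2, 0.2], "rotation": [0, 0, 0], "jaw": 1}, {"delta_pos": [-3, -5.4, 0.5], "rotation": [0, 0, 0.05], "jaw": 1}, {"delta_pos": [-5, -9, 0.9], "rotation": [0, 0, 0.1], "jaw": 1}, {"delta_pos": [-7.2, -13, 1.3], "rotation": [0, 0, 0.1], "jaw": 1}, {"delta_pos": [-9.4, -17, 1.7], "rotation": [0, 0, 0.1], "jaw": 1}, {"delta_pos": [-11.6, -21, 2.1], "rotation": [0, 0, 0.17], "jaw": 1}, {"delta_pos": [-13.8, -24.8, 2.4], "rotation": [0, 0, 0.17], "jaw": 1}, {"delta_pos": [-15.8, -28.4, 2.7], "rotation": [0, 0, 0.17], "jaw": 1}, {"delta_pos": [-17.4, -31.4, 2.9], "rotation": [0, 0, 0.17], "jaw": 1}, {"delta_pos": [-18.4, -33, 3], "rotation": [0, 0, 0.17], "jaw": 1}, {"delta_pos": [-18.4, -33, 3], "rotation": [0, 0, 0.17], "jaw": 1}, {"delta_pos": [-18.4, -33, 3], "rotation": [0, 0, 0.17], "jaw": 1}], "force": 40}}

```text
time: 1.3
ee_pos: [0.5109, -0.2971, 0.2254]
tool_rot: [180.0, 0.0, -64.9]
ft_force: [-0.5, 0.3, 0.4]
grip_width: 0.0881
```

Run:
```python
from rig import robot
from h import *
s=robot.get_state(); print(s["time"],s["ee_pos"],s["tool_rot"],s["ft_force"],s["joints"])
for n in("scene","top"):
    c=robot.capture(n); np.savez(f"{n}1.npz",**c)
    u=w2px(c,s["ee_pos"]).astype(int);print(u)
    x=max(u[0]-60,0);y=max(u[1]-60,0);crop(c,x,y,120,110,5,f"pics/{n}1.png")
```

```text
1.3 [ 0.5108657  -0.29709754  0.22539026] [ 1.79964352e+02  2.72736858e-02 -6.49191697e+01] [-0.47581846  0.31646954  0.37242624] [-3.25867418e+01  7.32260889e+00  1.04411047e+02 -1.67183976e-02
  6.83084559e+01  3.23386043e+01]
[196 168]
[464 216]
```

View pics/top1.png

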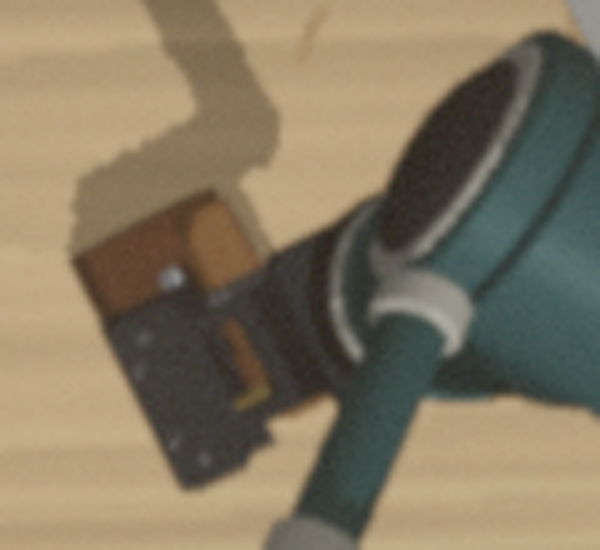

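View pics/scene1.png

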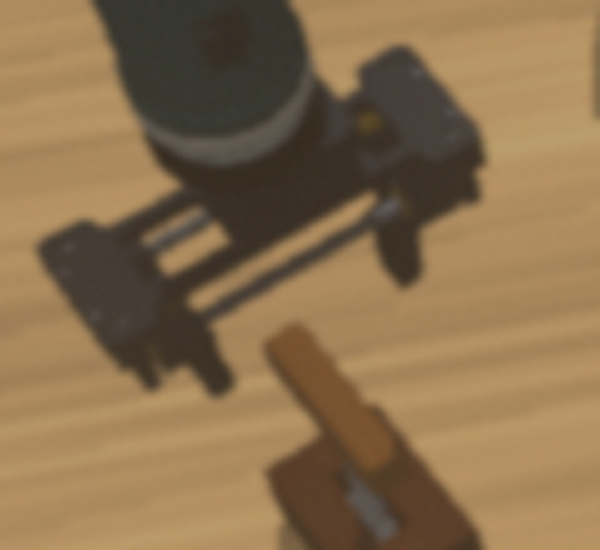

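Call:
{"method": "carry_out", "body": {"rows": [{"delta_pos": [0, 0, 1], "rotation": [0, 0, 0], "jaw": 1}, {"delta_pos": [0, 0, 3], "rotation": [0, 0, 0], "jaw": 1}, {"delta_pos": [0, 0, 5], "rotation": [0, 0, 0], "jaw": 1}, {"delta_pos": [0, 0, 7], "rotation": [0, 0, 0], "jaw": 1}, {"delta_pos": [0, 0, 8.5], "rotation": [0, 0, 0], "jaw": 1}, {"delta_pos": [0, 0, 9], "rotation": [0, 0, 0], "jaw": 1}, {"delta_pos": [0, 0, 9], "rotation": [0, 0, 0], "jaw": 1}, {"delta_pos": [0, 0, 9], "rotation": [0, 0, 0], "jaw": 0.2}, {"delta_pos": [0, 0, 9], "rotation": [0, 0, 0], "jaw": -0.2}, {"delta_pos": [0, 0, 9], "rotation": [0, 0, 0], "jaw": -0.6}, {"delta_pos": [0, 0, 9], "rotation": [0, 0, 0], "jaw": -1}, {"delta_pos": [0, 0, 9], "rotation": [0, 0, 0], "jaw": -1}, {"delta_pos": [0, 0, 9], "rotation": [0, 0, 0], "jaw": -1}, {"delta_pos": [0, 0, 9], "rotation": [0, 0, 0], "jaw": -1}, {"delta_pos": [0, 0, 9], "rotation": [0, 0, 0], "jaw": -1}, {"delta_pos": [0, 0, 9], "rotation": [0, 0, 0], "jaw": -1}], "force": 40}}

```text
time: 3.0
ee_pos: [0.511, -0.2982, 0.1357]
tool_rot: [180.0, 0.0, -65.0]
ft_force: [0.3, -0.6, -0.6]
grip_width: 0.0232
```

Call:
{"method": "carry_out", "body": {"rows": [{"delta_pos": [0, 0, -0.5], "rotation": [0, 0, 0], "jaw": -1}, {"delta_pos": [0, 0, -1.5], "rotation": [0, 0, 0], "jaw": -1}, {"delta_pos": [0, 0, -3], "rotation": [0, 0, 0], "jaw": -1}, {"delta_pos": [0, 0, -5], "rotation": [0, 0, 0], "jaw": -1}, {"delta_pos": [0, 0, -7], "rotation": [0, 0, 0], "jaw": -1}, {"delta_pos": [0, 0, -9], "rotation": [0, 0, 0], "jaw": -1}, {"delta_pos": [0, 0, -10], "rotation": [0, 0, 0], "jaw": -1}, {"delta_pos": [0, 0, -10], "rotation": [0, 0, 0], "jaw": -1}], "force": 40}}

```text
time: 3.8
ee_pos: [0.5122, -0.299, 0.2388]
tool_rot: [-179.8, -0.2, -65.0]
ft_force: [0.1, -0.5, -1.9]
grip_width: 0.0233
```

```bash
python3 -c "
from h import *
go([.511,-.299,.236],-65,[.4995,-.0512,.236],102.3)"
```

```text
delta_cm [-22.94  -9.43  -0.  ] rot [  0.     0.   -33.46]
```

Call:
{"method": "carry_out", "body": {"rows": [{"delta_pos": [-0.5, -0.2, 0], "rotation": [0, 0, -0.8], "jaw": -1}, {"delta_pos": [-1.5, -0.6, 0], "rotation": [0, 0, -2.4], "jaw": -1}, {"delta_pos": [-2.9, -1.2, 0], "rotation": [0, 0, -4.1], "jaw": -1}, {"delta_pos": [-4.4, -1.8, 0], "rotation": [0, 0, -5.8], "jaw": -1}, {"delta_pos": [-5.9, -2.4, 0], "rotation": [0, 0, -7.5], "jaw": -1}, {"delta_pos": [-7.4, -3, 0], "rotation": [0, 0, -9.2], "jaw": -1}, {"delta_pos": [-8.9, -3.7, 0], "rotation": [0, 0, -10.9], "jaw": -1}, {"delta_pos": [-10.4, -4.3, 0], "rotation": [0, 0, -12.6], "jaw": -1}, {"delta_pos": [-11.9, -4.9, 0], "rotation": [0, 0, -14.3], "jaw": -1}, {"delta_pos": [-13.4, -5.5, 0], "rotation": [0, 0, -16], "jaw": -1}, {"delta_pos": [-14.9, -6.1, 0], "rotation": [0, 0, -17.7], "jaw": -1}, {"delta_pos": [-16.4, -6.7, 0], "rotation": [0, 0, -19.4], "jaw": -1}, {"delta_pos": [-17.9, -7.4, 0], "rotation": [0, 0, -21.1], "jaw": -1}, {"delta_pos": [-19.2, -7.9, 0], "rotation": [0, 0, -22.8], "jaw": -1}, {"delta_pos": [-20.4, -8.4, 0], "rotation": [0, 0, -24.5], "jaw": -1}, {"delta_pos": [-21.4, -8.8, 0], "rotation": [0, 0, -26.2], "jaw": -1}, {"delta_pos": [-22.2, -9.1, 0], "rotation": [0, 0, -27.9], "jaw": -1}, {"delta_pos": [-22.7, -9.3, 0], "rotation": [0, 0, -29.6], "jaw": -1}, {"delta_pos": [-22.9, -9.4, 0], "rotation": [0, 0, -31.3], "jaw": -1}, {"delta_pos": [-22.9, -9.4, 0], "rotation": [0, 0, -33], "jaw": -1}]}}

```text
time: 5.8
ee_pos: [0.4987, -0.0504, 0.2346]
tool_rot: [-179.9, -0.0, 100.4]
ft_force: [0.4, -0.9, -2.0]
grip_width: 0.0237
```

Call:
{"method": "carry_out", "body": {"rows": [{"delta_pos": [0, 0, 0], "rotation": [0, 0, -0.3], "jaw": -1}, {"delta_pos": [0, 0, 0], "rotation": [0, 0, -0.46], "jaw": -1}, {"delta_pos": [0, 0, 0], "rotation": [0, 0, -0.46], "jaw": -1}, {"delta_pos": [0, 0, 0], "rotation": [0, 0, -0.46], "jaw": -1}]}}

```text
time: 6.2
ee_pos: [0.4994, -0.051, 0.2356]
tool_rot: [-180.0, -0.0, 102.2]
ft_force: [0.4, 0.4, -2.0]
grip_width: 0.0236
```

Run:
```python
from rig import robot
from h import *
s=robot.get_state(); print(s["time"],s["ee_pos"],s["tool_rot"],s["ft_force"],s["joints"])
for n in("scene","top"):
    c=robot.capture(n); np.savez(f"{n}2.npz",**c)
c=load("scene2.npz");crop(c,230,90,150,150,4,"pics/scene2.png")
c=load("top2.npz");crop(c,270,110,130,150,4,"pics/top2.png")
```

```text
6.2 [ 0.49936911 -0.05098409  0.23555142] [-1.79985167e+02 -5.25856077e-03  1.02181891e+02] [ 0.43304301  0.39511043 -2.01272228] [-8.67261839e+00 -2.98137587e+00  1.13988607e+02 -3.92445074e-04
  6.90085021e+01 -1.10854370e+02]
```

View pics/top2.png

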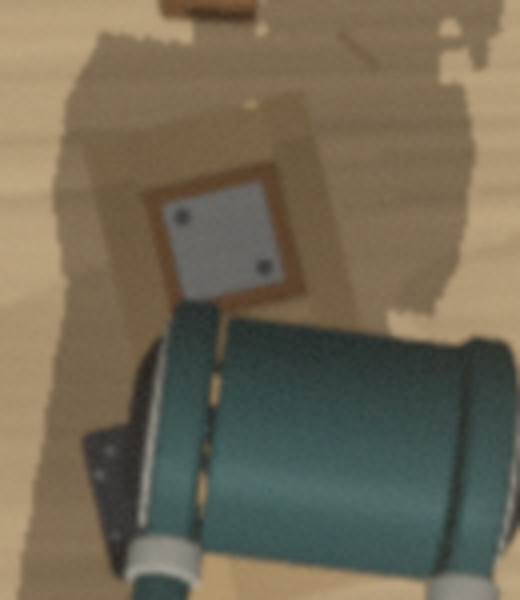

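View pics/scene2.png

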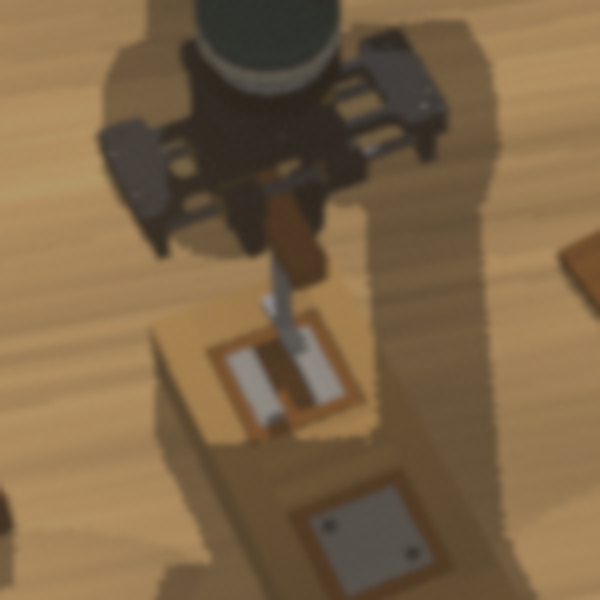

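```bash
cat > o2.py <<'E'
from ov import *
c=load("scene2.npz");x0,y0=265,130
im=cv2.resize(c["color"][y0:y0+75,x0:x0+70,::-1],None,fx=8,fy=8,interpolation=cv2.INTER_CUBIC)
p=[.4995,-.0512]
raw=im.copy()
box(c,im,x0,y0,8,p,12.3,(.046,.012),.1145,.1225,(0,0,255))
box(c,im,x0,y0,8,p,12.3,(.1,.024),.2255,.2495,(0,255,0))
box(c,im,x0,y0,8,p,12.3,(.08,.08),.0599,.06,(255,255,0))
box(c,im,x0,y0,8,p,12.3,(.06,.024),.0599,.06,(255,0,0))
cv2.imwrite("pics/ov2.png",im); cv2.imwrite("pics/raw2.png",raw)
E
python3 o2.py
```

```text
(no output)
```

View pics/ov2.png

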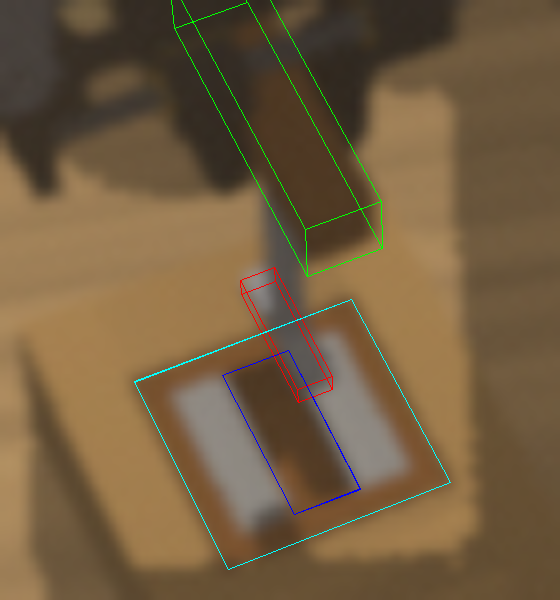

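View pics/raw2.png

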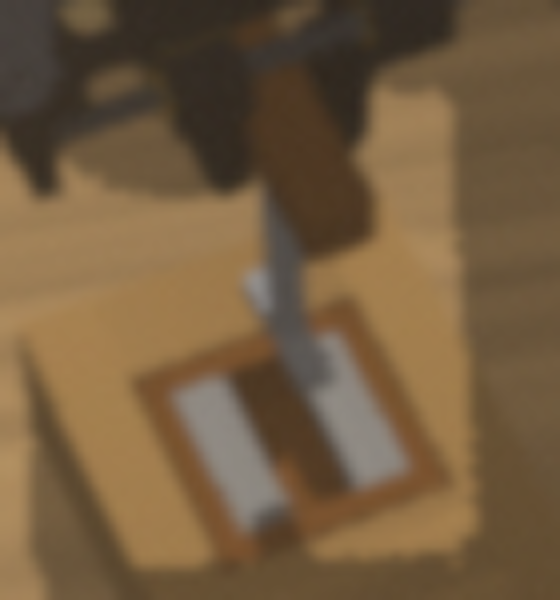

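Call:
{"method": "carry_out", "body": {"rows": [{"delta_pos": [0, 0, 1], "rotation": [0, 0, 0], "jaw": -1}, {"delta_pos": [0, 0, 2.5], "rotation": [0, 0, 0], "jaw": -1}, {"delta_pos": [0, 0, 4], "rotation": [0, 0, 0], "jaw": -1}, {"delta_pos": [0, 0, 5], "rotation": [0, 0, 0], "jaw": -1}, {"delta_pos": [0, 0, 5.4], "rotation": [0, 0, 0], "jaw": -1}, {"delta_pos": [0, 0, 5.8], "rotation": [0, 0, 0], "jaw": -1}, {"delta_pos": [0, 0, 6.1], "rotation": [0, 0, 0], "jaw": -1}, {"delta_pos": [0, 0, 6.1], "rotation": [0, 0, 0], "jaw": -1}]}}

```text
time: 7.1
ee_pos: [0.4995, -0.0509, 0.1746]
tool_rot: [-180.0, -0.0, 102.3]
ft_force: [0.6, -0.5, -1.6]
grip_width: 0.0236
```

Call:
{"method": "carry_out", "body": {"rows": [{"delta_pos": [0, 0, 0.4], "rotation": [0, 0, 0], "jaw": -1}, {"delta_pos": [0, 0, 0.8], "rotation": [0, 0, 0], "jaw": -1}, {"delta_pos": [0, 0, 1.2], "rotation": [0, 0, 0], "jaw": -1}, {"delta_pos": [0, 0, 1.6], "rotation": [0, 0, 0], "jaw": -1}, {"delta_pos": [0, 0, 1.6], "rotation": [0, 0, 0], "jaw": -1}, {"delta_pos": [0, 0, 1.6], "rotation": [0, 0, 0], "jaw": -1}]}}

```text
time: 7.7
ee_pos: [0.4993, -0.0509, 0.1585]
tool_rot: [-180.0, -0.0, 102.3]
ft_force: [-0.1, -0.0, -0.8]
grip_width: 0.0237
```

Run:
```python
from rig import robot
from h import *
s=robot.get_state(); print(s["time"],s["ee_pos"],s["tool_rot"],s["ft_force"],s["torque"],s["grip_width"])
c=robot.capture("scene"); np.savez("scene3.npz",**c);crop(c,255,120,90,90,6,"pics/scene3.png")
```

```text
7.7 [ 0.49931537 -0.05086754  0.15849186] [-1.79975577e+02 -1.00845144e-02  1.02279292e+02] [-0.10820936 -0.02229431 -0.79395977] [ 0.08170233 -0.11996171  0.04474343] 0.023663560996743813
```

View pics/scene3.png

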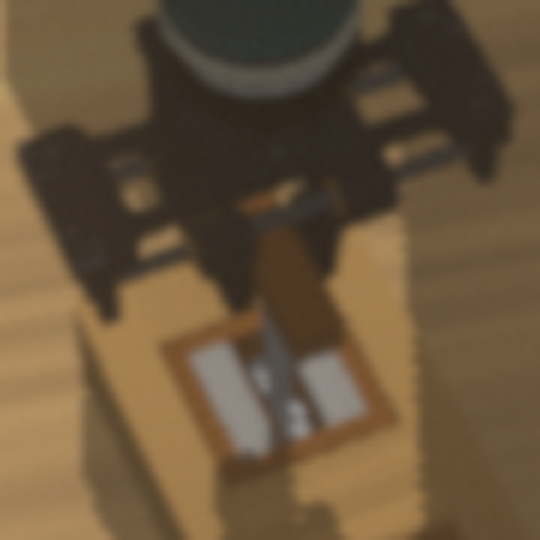

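Call:
{"method": "carry_out", "body": {"rows": [{"delta_pos": [0, 0, 0], "rotation": [0, 0, 0.6], "jaw": -1}, {"delta_pos": [0, 0, 0], "rotation": [0, 0, 1.6], "jaw": -1}, {"delta_pos": [0, 0, 0], "rotation": [0, 0, 2.6], "jaw": -1}, {"delta_pos": [0, 0, 0], "rotation": [0, 0, 3.6], "jaw": -1}, {"delta_pos": [0, 0, 0], "rotation": [0, 0, 4.6], "jaw": -1}, {"delta_pos": [0, 0, 0], "rotation": [0, 0, 5.6], "jaw": -1}, {"delta_pos": [0, 0, 0], "rotation": [0, 0, 6], "jaw": -1}, {"delta_pos": [0, 0, 0], "rotation": [0, 0, 6], "jaw": -1}]}}

```text
time: 8.55
ee_pos: [0.4997, -0.0509, 0.159]
tool_rot: [180.0, -0.0, 72.3]
ft_force: [-0.1, -0.6, -1.8]
grip_width: 0.0234
```

Call:
{"method": "carry_out", "body": {"rows": [{"delta_pos": [0, 0, 0], "rotation": [0, 0, 0.8], "jaw": -1}, {"delta_pos": [0, 0, 0], "rotation": [0, 0, 1.8], "jaw": -1}, {"delta_pos": [0, 0, 0], "rotation": [0, 0, 2.8], "jaw": -1}, {"delta_pos": [0, 0, 0], "rotation": [0, 0, 3.8], "jaw": -1}, {"delta_pos": [0, 0, 0], "rotation": [0, 0, 4.8], "jaw": -1}, {"delta_pos": [0, 0, 0], "rotation": [0, 0, 5.8], "jaw": -1}, {"delta_pos": [0, 0, 0], "rotation": [0, 0, 6.8], "jaw": -1}, {"delta_pos": [0, 0, 0], "rotation": [0, 0, 7.8], "jaw": -1}, {"delta_pos": [0, 0, 0], "rotation": [0, 0, 8.8], "jaw": -1}, {"delta_pos": [0, 0, 0], "rotation": [0, 0, 9.8], "jaw": -1}, {"delta_pos": [0, 0, 0], "rotation": [0, 0, 10.8], "jaw": -1}, {"delta_pos": [0, 0, 0], "rotation": [0, 0, 11.6], "jaw": -1}, {"delta_pos": [0, 0, 0], "rotation": [0, 0, 12], "jaw": -1}, {"delta_pos": [0, 0, 0], "rotation": [0, 0, 12], "jaw": -1}, {"delta_pos": [0, 0, 0], "rotation": [0, 0, 12], "jaw": -1}, {"delta_pos": [0, 0, 0], "rotation": [0, 0, 12], "jaw": -1}]}}

```text
time: 10.15
ee_pos: [0.4995, -0.0509, 0.1587]
tool_rot: [180.0, -0.0, 12.3]
ft_force: [0.2, -0.3, -1.5]
grip_width: 0.0234
```

Run:
```python
from rig import robot
from h import *
s=robot.get_state(); print(s["time"],s["ee_pos"],s["tool_rot"],s["ft_force"],s["torque"],s["grip_width"])
c=robot.capture("scene"); np.savez("scene4.npz",**c);crop(c,255,120,90,90,6,"pics/scene4.png")
```

```text
10.15 [ 0.4995057  -0.0509044   0.15874924] [ 1.79999688e+02 -5.26987057e-03  1.23299429e+01] [ 0.24960682 -0.27245075 -1.48699827] [-0.07520038 -0.05295146  0.0617321 ] 0.023384383437013195
```

View pics/scene4.png

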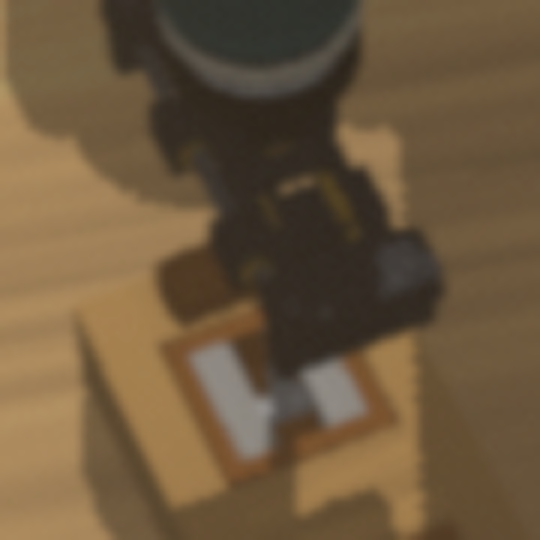

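Call:
{"method": "carry_out", "body": {"rows": [{"delta_pos": [0, 0, -0.3], "rotation": [0, 0, 0], "jaw": -1}, {"delta_pos": [0, 0, -0.6], "rotation": [0, 0, 0], "jaw": -1}, {"delta_pos": [0, 0, -0.8], "rotation": [0, 0, 0], "jaw": -1}, {"delta_pos": [0, 0, -1.1], "rotation": [0, 0, 0], "jaw": -1}, {"delta_pos": [0, 0, -1.5], "rotation": [0, 0, 0], "jaw": -1}, {"delta_pos": [0, 0, -2], "rotation": [0, 0, 0], "jaw": -1}, {"delta_pos": [0, 0, -2.5], "rotation": [0, 0, 0], "jaw": -1}, {"delta_pos": [0, 0, -2.5], "rotation": [0, 0, 0], "jaw": -1}], "force": 55}}

```text
time: 11.0
ee_pos: [0.5001, -0.051, 0.1848]
tool_rot: [180.0, -0.1, 12.3]
ft_force: [-0.3, -0.6, -5.0]
grip_width: 0.0235
```

Call:
{"method": "carry_out", "body": {"rows": [{"delta_pos": [0, 0, -0.4], "rotation": [0, 0, 0], "jaw": -1}, {"delta_pos": [0, 0, -0.9], "rotation": [0, 0, 0], "jaw": -1}, {"delta_pos": [0, 0, -1.5], "rotation": [0, 0, 0], "jaw": -1}, {"delta_pos": [0, 0, -2.2], "rotation": [0, 0, 0], "jaw": -1}, {"delta_pos": [0, 0, -3], "rotation": [0, 0, 0], "jaw": -1}, {"delta_pos": [0, 0, -3.8], "rotation": [0, 0, 0], "jaw": -1}, {"delta_pos": [0, 0, -4.6], "rotation": [0, 0, 0], "jaw": -1}, {"delta_pos": [0, 0, -5.3], "rotation": [0, 0, 0], "jaw": -1}, {"delta_pos": [0, 0, -5.8], "rotation": [0, 0, 0], "jaw": -1}, {"delta_pos": [0, 0, -6], "rotation": [0, 0, 0], "jaw": -1}, {"delta_pos": [0, 0, -6], "rotation": [0, 0, 0], "jaw": -1}, {"delta_pos": [0, 0, -6], "rotation": [0, 0, 0], "jaw": -1}, {"delta_pos": [0, 0, -6], "rotation": [0, 0, 0], "jaw": -1}]}}

```text
time: 12.3
ee_pos: [0.4991, -0.0508, 0.2432]
tool_rot: [-180.0, 0.1, 12.3]
ft_force: [-0.3, -0.2, -5.5]
grip_width: 0.0235
```

Run:
```python
from rig import robot
from h import *
s=robot.get_state(); print(s["time"],s["ee_pos"],s["tool_rot"],s["ft_force"],s["torque"],s["joints"])
c=robot.capture("scene"); np.savez("scene5.npz",**c);crop(c,235,90,130,140,4,"pics/scene5.png")
c=robot.capture("top"); np.savez("top5.npz",**c);crop(c,120,120,260,190,3,"pics/top5.png")
p=[.4745,.290]
go([.4995,-.0512,.244],12.3,[*p,.244],12.3+30)
```

```text
12.3 [ 0.49909637 -0.05083937  0.24315388] [-1.79978239e+02  5.75322475e-02  1.22787674e+01] [-0.27391879 -0.15076403 -5.51352964] [-0.0052334  -0.14457389 -0.02110575] [-8.66104494e+00 -3.31389127e+00  1.13480916e+02 -2.53114128e-04
  6.98944850e+01 -2.09397143e+01]
delta_cm [  4.83 -33.87  -0.  ] rot [-0.  0. -6.]
```

View pics/scene5.png

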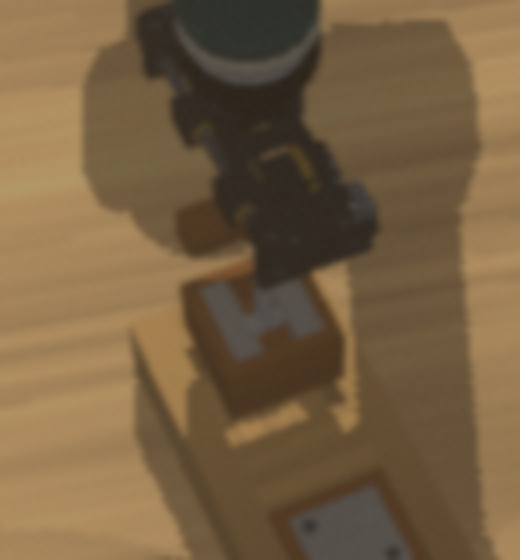

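View pics/top5.png

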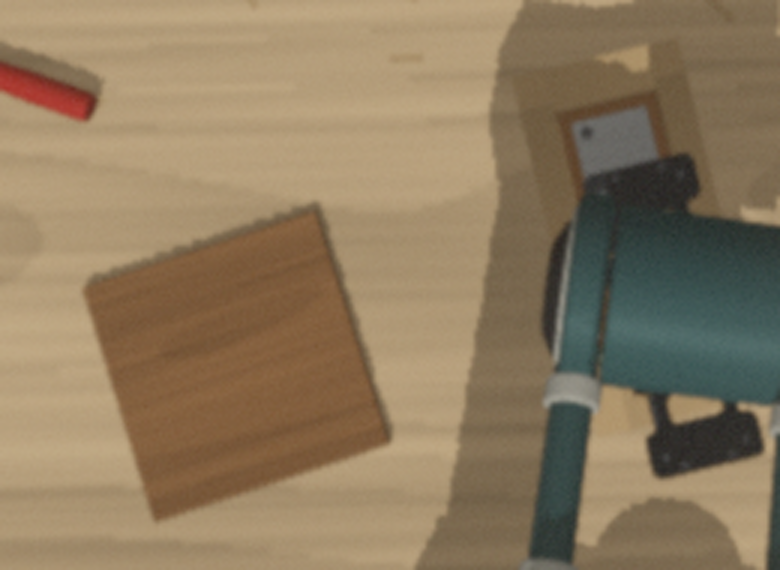

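Call:
{"method": "carry_out", "body": {"rows": [{"delta_pos": [0, -0.3, 0], "rotation": [0, 0, 0], "jaw": -1}, {"delta_pos": [0.1, -1, 0], "rotation": [0, 0, 0], "jaw": -1}, {"delta_pos": [0.3, -2.3, 0], "rotation": [0, 0, 0], "jaw": -1}, {"delta_pos": [0.6, -4, 0], "rotation": [0, 0, 0], "jaw": -1}, {"delta_pos": [0.9, -6.1, 0], "rotation": [0, 0, 0], "jaw": -1}, {"delta_pos": [1.2, -8.5, 0], "rotation": [0, 0, 0], "jaw": -1}, {"delta_pos": [1.6, -11.1, 0], "rotation": [0, 0, 0], "jaw": -1}, {"delta_pos": [2, -14, 0], "rotation": [0, 0, 0], "jaw": -1}, {"delta_pos": [2.4, -16.9, 0], "rotation": [0, 0, 0], "jaw": -1}, {"delta_pos": [2.8, -19.9, 0], "rotation": [0, 0, 0], "jaw": -1}, {"delta_pos": [3.2, -22.7, 0], "rotation": [0, 0, 0], "jaw": -1}, {"delta_pos": [3.6, -25.4, 0], "rotation": [0, 0, 0], "jaw": -1}, {"delta_pos": [4, -27.8, 0], "rotation": [0, 0, 0], "jaw": -1}, {"delta_pos": [4.3, -29.9, 0], "rotation": [0, 0, 0], "jaw": -1}, {"delta_pos": [4.5, -31.6, 0], "rotation": [0, 0, 0], "jaw": -1}, {"delta_pos": [4.7, -32.9, 0], "rotation": [0, 0, 0], "jaw": -1}, {"delta_pos": [4.8, -33.6, 0], "rotation": [0, 0, 0], "jaw": -1}, {"delta_pos": [4.8, -33.9, 0], "rotation": [0, 0, 0], "jaw": -1}, {"delta_pos": [4.8, -33.9, 0], "rotation": [0, 0, 0], "jaw": -1}, {"delta_pos": [4.8, -33.9, 0], "rotation": [0, 0, 0], "jaw": -1}]}}

```text
time: 14.4
ee_pos: [0.4743, 0.2899, 0.2436]
tool_rot: [180.0, 0.0, 12.2]
ft_force: [0.7, -1.3, -4.7]
grip_width: 0.0233
```

Run:
```python
from rig import robot
from h import *
s=robot.get_state(); print(s["time"],s["ee_pos"],s["tool_rot"],s["ft_force"],s["torque"],s["joints"])
c=robot.capture("scene"); np.savez("scene6.npz",**c);crop(c,340,60,150,160,4,"pics/scene6.png")
```

```text
14.4 [0.47431903 0.28989072 0.24363954] [1.79973237e+02 1.48100243e-02 1.22429436e+01] [ 0.70628428 -1.31046765 -4.69889924] [-0.04029991 -0.09131789  0.01007955] [ 2.88772784e+01  2.72926452e+00  1.07415057e+02 -2.27945863e-02
  6.98775313e+01  1.66421775e+01]
```

View pics/scene6.png

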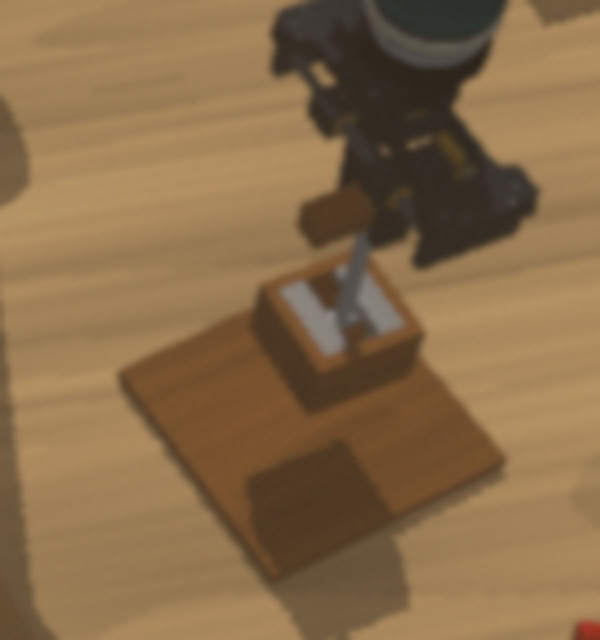

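Call:
{"method": "carry_out", "body": {"rows": [{"delta_pos": [0, 0, 0.4], "rotation": [0, 0, 0], "jaw": -1}, {"delta_pos": [0, 0, 1.1], "rotation": [0, 0, 0], "jaw": -1}, {"delta_pos": [0, 0, 2], "rotation": [0, 0, 0], "jaw": -1}, {"delta_pos": [0, 0, 3], "rotation": [0, 0, 0], "jaw": -1}, {"delta_pos": [0, 0, 4], "rotation": [0, 0, 0], "jaw": -1}, {"delta_pos": [0, 0, 5], "rotation": [0, 0, 0], "jaw": -1}, {"delta_pos": [0, 0, 5.9], "rotation": [0, 0, 0], "jaw": -1}, {"delta_pos": [0, 0, 6.6], "rotation": [0, 0, 0], "jaw": -1}, {"delta_pos": [0, 0, 7], "rotation": [0, 0, 0], "jaw": -1}, {"delta_pos": [0, 0, 7.2], "rotation": [0, 0, 0], "jaw": -1}, {"delta_pos": [0, 0, 7.4], "rotation": [0, 0, 0], "jaw": -1}, {"delta_pos": [0, 0, 7.6], "rotation": [0, 0, 0], "jaw": -1}, {"delta_pos": [0, 0, 7.8], "rotation": [0, 0, 0], "jaw": -1}, {"delta_pos": [0, 0, 8], "rotation": [0, 0, 0], "jaw": -1}, {"delta_pos": [0, 0, 8.2], "rotation": [0, 0, 0], "jaw": -1}, {"delta_pos": [0, 0, 8.2], "rotation": [0, 0, 0], "jaw": -1}]}}

```text
time: 16.05
ee_pos: [0.4745, 0.2907, 0.162]
tool_rot: [-180.0, -0.0, 12.3]
ft_force: [0.1, -0.2, -2.1]
grip_width: 0.0234
```

Run:
```python
from rig import robot
from h import *
s=robot.get_state(); print(s["time"],s["ee_pos"],s["tool_rot"],s["ft_force"],s["torque"])
c=robot.capture("scene"); np.savez("scene7.npz",**c);crop(c,340,60,150,160,4,"pics/scene7.png")
```

```text
16.05 [0.47446259 0.29067405 0.16197485] [-1.79991040e+02 -3.33171763e-02  1.22801458e+01] [ 0.12703671 -0.21377716 -2.07010556] [ 0.02205662 -0.08248635  0.00222815]
```

View pics/scene7.png

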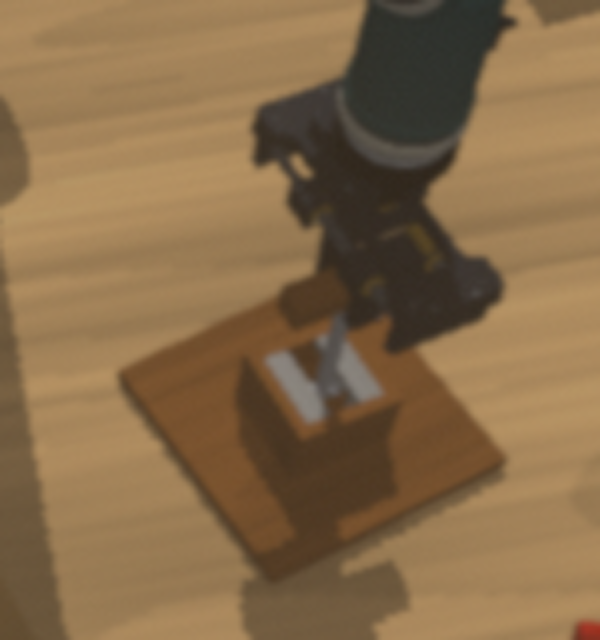

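Call:
{"method": "carry_out", "body": {"rows": [{"delta_pos": [0, 0, 0.15], "rotation": [0, 0, 0], "jaw": -1}, {"delta_pos": [0, 0, 0.3], "rotation": [0, 0, 0], "jaw": -1}, {"delta_pos": [0, 0, 0.45], "rotation": [0, 0, 0], "jaw": -1}, {"delta_pos": [0, 0, 0.55], "rotation": [0, 0, 0], "jaw": -1}, {"delta_pos": [0, 0, 0.55], "rotation": [0, 0, 0], "jaw": -1}]}}

```text
time: 16.6
ee_pos: [0.4741, 0.2905, 0.1559]
tool_rot: [180.0, 0.0, 12.3]
ft_force: [0.9, 0.3, -1.2]
grip_width: 0.0231
```

Call:
{"method": "carry_out", "body": {"rows": [{"delta_pos": [0, 0, 0.05], "rotation": [0, 0, 0], "jaw": -1}, {"delta_pos": [0, 0, 0.1], "rotation": [0, 0, 0], "jaw": -1}, {"delta_pos": [0, 0, 0.1], "rotation": [0, 0, 0], "jaw": -1}]}}

```text
time: 16.9
ee_pos: [0.4742, 0.2905, 0.1551]
tool_rot: [180.0, 0.0, 12.3]
ft_force: [0.5, 0.2, -0.9]
grip_width: 0.0235
```

Call:
{"method": "carry_out", "body": {"rows": [{"delta_pos": [0, 0, 0.05], "rotation": [0, 0, 0], "jaw": -1}, {"delta_pos": [0, 0, 0.1], "rotation": [0, 0, 0], "jaw": -1}, {"delta_pos": [0, 0, 0.1], "rotation": [0, 0, 0], "jaw": -1}]}}

```text
time: 17.2
ee_pos: [0.4744, 0.2907, 0.1546]
tool_rot: [-180.0, -0.0, 12.3]
ft_force: [0.3, -0.5, 1.1]
grip_width: 0.0235
```

Call:
{"method": "carry_out", "body": {"rows": [{"delta_pos": [0, 0, 0], "rotation": [0, 0, 0], "jaw": -1}, {"delta_pos": [0, 0, 0], "rotation": [0, 0, 0], "jaw": -1}, {"delta_pos": [0, 0, 0], "rotation": [0, 0, 0], "jaw": -1}], "force": 4}}

```text
time: 17.5
ee_pos: [0.4746, 0.2907, 0.1546]
tool_rot: [-180.0, -0.0, 12.3]
ft_force: [1.3, 0.0, 1.5]
grip_width: 0.024
```

Call:
{"method": "carry_out", "body": {"rows": [{"delta_pos": [0, 0, 0], "rotation": [0, 0, 0], "jaw": -0.4}, {"delta_pos": [0, 0, 0], "rotation": [0, 0, 0], "jaw": -0.35}, {"delta_pos": [0, 0, 0], "rotation": [0, 0, 0], "jaw": -0.3}, {"delta_pos": [0, 0, 0], "rotation": [0, 0, 0], "jaw": -0.3}, {"delta_pos": [0, 0, 0], "rotation": [0, 0, 0], "jaw": -0.3}, {"delta_pos": [0, 0, 0], "rotation": [0, 0, 0], "jaw": -0.3}]}}

```text
time: 18.1
ee_pos: [0.4742, 0.2906, 0.1542]
tool_rot: [-180.0, 0.0, 12.3]
ft_force: [0.8, 0.5, -0.6]
grip_width: 0.0309
```

Run:
```python
from rig import robot
from h import *
s=robot.get_state(); print(s["time"],s["ee_pos"],s["tool_rot"],s["ft_force"],s["grip_width"])
c=robot.capture("scene"); np.savez("scene8.npz",**c);crop(c,360,100,100,100,6,"pics/scene8.png")
```

```text
18.1 [0.47424141 0.29056115 0.15415807] [-1.79999118e+02  4.48215318e-03  1.22777914e+01] [ 0.78270402  0.5422983  -0.58557274] 0.030903332830674438
```

View pics/scene8.png

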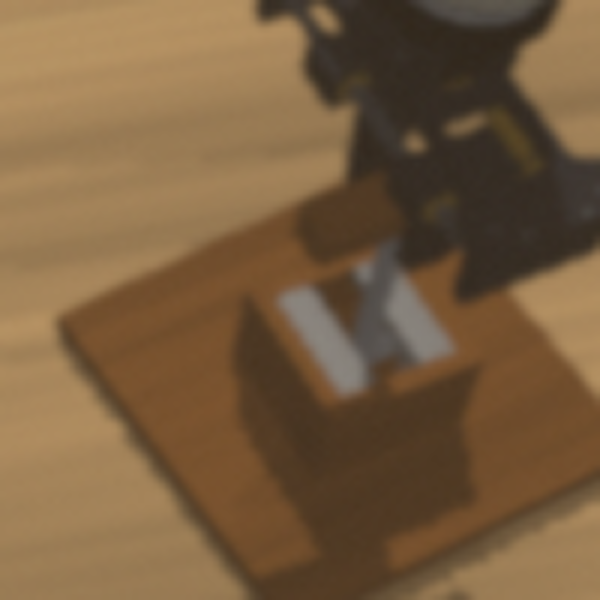

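Call:
{"method": "carry_out", "body": {"rows": [{"delta_pos": [0, 0, 0], "rotation": [0, 0, 0], "jaw": -0.2}, {"delta_pos": [0, 0, 0], "rotation": [0, 0, 0], "jaw": -0.1}, {"delta_pos": [0, 0, 0], "rotation": [0, 0, 0], "jaw": 0}, {"delta_pos": [0, 0, 0], "rotation": [0, 0, 0], "jaw": 0.1}, {"delta_pos": [0, 0, 0], "rotation": [0, 0, 0], "jaw": 0.1}, {"delta_pos": [0, 0, 0], "rotation": [0, 0, 0], "jaw": 0.1}]}}

```text
time: 18.75
ee_pos: [0.4743, 0.2906, 0.1542]
tool_rot: [-180.0, -0.0, 12.3]
ft_force: [-0.0, 0.0, -0.2]
grip_width: 0.0485
```

Run:
```python
from rig import robot
from h import *
s=robot.get_state(); print(s["time"],s["ee_pos"],s["tool_rot"],s["ft_force"],s["grip_width"])
c=robot.capture("scene"); np.savez("scene9.npz",**c);crop(c,360,100,100,100,6,"pics/scene9.png")
a=load("scene8.npz")["color"][100:200,360:460].astype(int);d=np.abs(c["color"][100:200,360:460].astype(int)-a).max(2).astype(np.uint8)*4
cv2.imwrite("pics/diff9.png",cv2.resize(d,None,fx=4,fy=4))
```

```text
18.75 [0.4742631  0.29055103 0.15421031] [-1.79999282e+02 -2.26943326e-04  1.22769050e+01] [-0.03168096  0.01945385 -0.18114296] 0.04852065243164409
```

View pics/scene9.png

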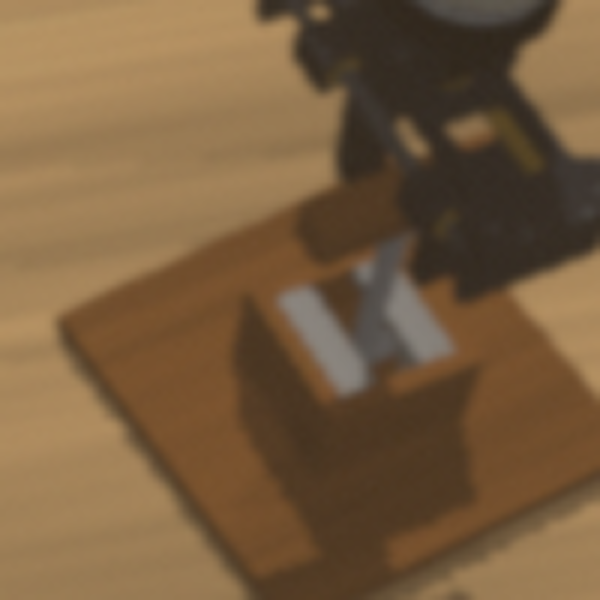

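View pics/diff9.png

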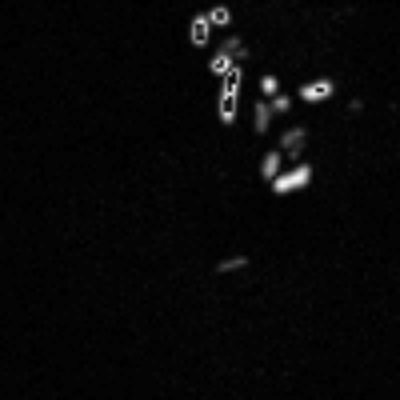

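Only the fingers moved; the puller and plug did not (handle end at about (350,220), unchanged). I'll open fully and back straight up.

Call:
{"method": "carry_out", "body": {"rows": [{"delta_pos": [0, 0, 0], "rotation": [0, 0, 0], "jaw": 0.5}, {"delta_pos": [0, 0, 0], "rotation": [0, 0, 0], "jaw": 0.8}, {"delta_pos": [0, 0, 0], "rotation": [0, 0, 0], "jaw": 0.8}, {"delta_pos": [0, 0, 0], "rotation": [0, 0, 0], "jaw": 0.8}, {"delta_pos": [0, 0, -1], "rotation": [0, 0, 0], "jaw": 0.8}, {"delta_pos": [0, 0, -2.5], "rotation": [0, 0, 0], "jaw": 0.8}, {"delta_pos": [0, 0, -4.5], "rotation": [0, 0, 0], "jaw": 0.8}, {"delta_pos": [0, 0, -6.5], "rotation": [0, 0, 0], "jaw": 0.8}, {"delta_pos": [0, 0, -8.5], "rotation": [0, 0, 0], "jaw": 0.8}, {"delta_pos": [0, 0, -10], "rotation": [0, 0, 0], "jaw": 0.8}, {"delta_pos": [0, 0, -11], "rotation": [0, 0, 0], "jaw": 0.8}, {"delta_pos": [0, 0, -11], "rotation": [0, 0, 0], "jaw": 0.8}, {"delta_pos": [0, 0, -11], "rotation": [0, 0, 0], "jaw": 0.8}]}}

```text
time: 20.1
ee_pos: [0.4741, 0.2905, 0.2639]
tool_rot: [180.0, 0.0, 12.3]
ft_force: [0.2, 0.6, 0.3]
grip_width: 0.0791
```

Run:
```python
from rig import robot
from h import *
np.set_printoptions(precision=4,suppress=True)
s=robot.get_state(); print(s["time"],s["ee_pos"],s["ft_force"],s["grip_width"])
c=robot.capture("scene"); np.savez("scene10.npz",**c);crop(c,360,80,110,130,4,"pics/scene10.png")
crop(c,240,100,240,180,3,"pics/scene10w.png")
```

```text
20.1 [0.4741 0.2905 0.2639] [0.1967 0.6155 0.3137] 0.07914090325773086
```

View pics/scene10w.png

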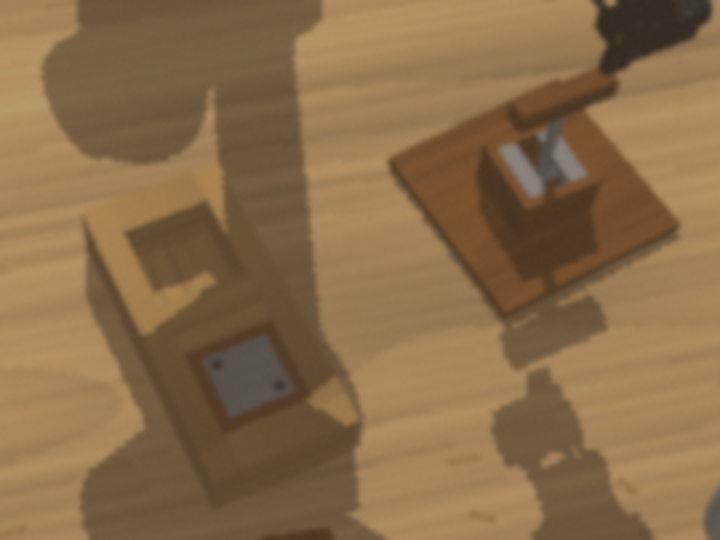

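Run:
```python
from h import *
c=load("scene10.npz")
P=cc(c,[(484,150),(563,120),(600,182),(525,212)],240,100,3,.062);print(P.mean(0),P)
P=cc(c,[(188,356),(270,322),(306,396),(230,430)],240,100,3,.06);print(P.mean(0))
from rig import robot
d=robot.capture("scene");print(np.abs(d["color"].astype(int)-c["color"]).max(), robot.get_state()["time"])
print(robot.close_job())
```

```text
[0.47928387 0.28992471 0.062     ] [[0.45095959 0.24196757 0.062     ]
 [0.43345887 0.32458382 0.062     ]
 [0.5078943  0.33517231 0.062     ]
 [0.52482272 0.25797515 0.062     ]]
[ 0.63292987 -0.02197792  0.06      ]
29 20.2
the job is handed in; nothing more can be done
None
```

The job is handed in, at about 20 s of the 51 s allowed. The slotted plug stands upright in the middle of the board with the puller in it, released. I got no verdict on hand-in.

**What I did:** I took the puller out of its stand and spun it 167° in the air, because the last joint would otherwise have run out of range for the quarter turn. I put the foot through the slot and turned it 90° clockwise. Then I drew the plug straight up (about 5 N on the wrist, matching both weights), set it on the board, rested the foot on the chamber floor and let go.

**Last checks:**
- **Plug position:** its centre measured at about (0.479, 0.290). The board's centre is about (0.4745, 0.290), so it is about 5 mm off, well inside the 55 mm limit.
- **Puller:** it stood upright in the plug, with the hand about 10 cm clear above it.
- **Blank plug:** it measured (0.633, -0.022), the same as at the start to within 1 mm.
- **At rest:** I also compared two pictures taken about 0.1 s apart. They differed by up to 29 grey levels at a single pixel, and I did not trace whether that was camera noise or the arm settling, so it does not confirm stillness. A difference picture as the fingers first opened showed only the fingers moving.

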